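# Index the carving turntable on by one notch

### The arm

A 6-joint arm with a two-finger parallel gripper is mounted at the origin on the work surface. World frame = base frame: x ahead of the robot, y to its left, z up, the work surface at z = 0. Lengths are in m, angles in rad, forces in N, time in s.
With the tool pointing down it reaches from about 0.35 to 0.775 m from the base axis. Payload 5.5 kg.
Tool frame: the origin (TCP) lies at the very end of the fingers, on their centre line; the grasp point (between the pads) lies 19 mm behind it (env.grasp_offset is the distance from the TCP to the grasp point, in m); z points along the fingers, x is the direction in which the jaws open and shut, and the axes are right-handed (so a half turn about z gives the same grasp; the last joint's range is limited). The gripper opens to 85 mm and grips with 20 to 120 N. Pads are 22 mm wide; open, the fingers measure 114 mm over their backs; the gripper's body (76 mm by 85 mm) begins 54 mm behind the grasp point. The pads swing forward as they close: fully open they stand 13 mm farther back than shut.
Start: joints at [-1.333, 0.313, 0.046, 1.304, 0, 1.431], TCP at [0.212, -0.534, 0.195] pointing down, gripper open.
Joint ranges: [-2.76, 2.76], [-0.86, 1.69], [-1.03, 1.26], [-2.2, 2.34], [-1.47, 1.5], [-3.14, 3.14]. Speed limits (rad/s): [2.57, 2.57, 3.14, 3.14, 3.14, 3.14].

### API

Orientations are given as a unit quaternion [w, x, y, z].
In Python, from workcell import status, viewer, env gives the robot as it stands.
- The arm moves only by the tool carry_out, never from a script. Its argument "plan" is a list of rows, each an object of numbers: "x", "y", "z": the shift along the tool's x, y, z in m; "ax", "ay", "az": the turn, a rotation vector about the tool's x, y, z in rad; "hand": the opening, from 0 (shut) to 1 (fully open). In form: [{"x": .., "y": .., "z": .., "ax": .., "ay": .., "az": .., "hand": ..}, ...]. A call has 1 to 12 rows; each row is the pose to reach, as a shift and turn from the pose measured when the call began, along the tool's axes at that moment; what a row does not reach only later rows make up. A row lasts 1/12 s, in which the tool goes at most 41.7 mm and 7.16 degrees, less where a joint would pass 70% of its speed; a pose out of reach is approached as far as the arm can. A call with a gripper value outside its range is refused whole. The fingers move at their own pace and stop on an object; "squeeze" is the grip in N (left out, the last holds). Time passes only in rows, so rows that repeat a pose let the fingers close. It gives the time, the measured TCP pose, the force and the opening at its end, in the units of the state.
- status.get_state(): the state, without advancing time (a new reading comes with each control period).
- viewer.read_camera(name): name is "scene" or "top" or "wrist"; returns the picture (384x512x3 uint8, red, green, blue); there is no depth.
- viewer.camera_model(name): a dict with "vfov" (degrees; the focal length in pixels is half the picture's height over the tangent of half this angle, whatever the lens; pixels are square), "cx", "cy" (the principal point, pixels), "T" (4x4, takes a point from camera to world coordinates). Camera axes: x right, y down, z forward; pixel columns grow to the right and rows downward; lengths in m; the calibration is good to about 2 mm. A picture is of the moment at which its call begins: read the wrist's pose just before it. camera_model takes no time and is no camera call; for the wrist camera it gives the pose at the moment of the call.
- env.hand_in(): hands the job in, once; it reports no verdict.
The state is a dict: "clock": time; "joint_pos": joint angles; "qvel": joint speeds; "tau": joint torques, N m; "tcp_pos": TCP position; "orientation": TCP orientation; "wrist_force": force on the tool from outside, world axes, zero at the start; "ft_torque": the same for the moment, N m; "finger_gap": finger opening in m.
Only numpy, scipy, OpenCV 4.12 (cv2) and the standard library are available. Lean on these libraries where they do the work, as an engineer would, in place of code of your own. Each camera call takes 0.05 s, during which the arm holds its last target.

### The job

The carver's turntable is locked by its spring plunger in one of twelve notches. Press the plunger's red cup in to free the table and, keeping it in, push the table round anticlockwise (seen from above) to the very next notch and no further, then let the plunger spring fully out so that the table is locked there. Lift nothing: the carved rosette must ride along lying in its place on the turntable, and the tools and other things round it must stay where they are.

Things in the scene. Friction and masses are not known exactly. Their poses are not given: they have to be found in the camera images.
- index_base: Fixed base of the turntable: a green round foot with a level aluminium index plate, 314 mm across, 40 to 52 mm above the work surface, twelve notches in its rim, 30 degrees (0.5236 rad) apart, a black dot by each. Origin: on the turning axis at the work surface; z up; its x axis points at the notch where the plunger starts. Place and yaw differ from run to run.
- table_axis (a point): The vertical turning axis of the turntable, at the height of the turntable's rubber mat (75 mm above the work surface). Fixed; axes as those of the base.
- table_top (a point): The same point, but turning with the turntable: a dark wooden disc, 230 mm across, with a black rubber mat, and a steel arm that sticks out along this frame's x axis and carries the plunger.
- turntable (a joint): Angle of the turntable, rad, growing anticlockwise seen from above; about 0 at the start (locked in its notch with about 0.01 rad of play either way). The next notch anticlockwise is at +0.5236. Light drag, under 1 N at the cup; it stays where it is left.
- plunger (a joint): How far the plunger is pressed straight down, m: 0 out, 0.018 at its stop. Its spring pushes up with 3.5 N at 0, 10 N at the stop. Out, a brass tooth on its foot sits in a notch; pressed over 0.011 the table turns freely (0.013 to 0.016 is good for turning). Let go between notches, the tooth rubs under the plate; within 3 mm of a notch (0.02 rad of table angle) it finds its way in and snaps up.
- press_cup (a point): Centre of the floor of the plunger's red cup, moving with plunger and table: on the end of the steel arm, 168 mm from the turning axis, open upwards, floor 99 mm above the work surface when out. Outside 68 mm across, inside 60 mm, rim 12 mm above the floor. Shut fingertips fit inside: they press on its floor and push the table round through the rim.
- rosette: The carved flower rosette of pale wood, 156 mm across and 50 mm high, 0.3 to 0.65 kg, lying loose in the middle of the rubber mat, top about 125 mm above the work surface. Origin: centre of its underside; z up.
- gouge: A carving gouge, 190 mm long, wooden handle, steel blade, lying on the work surface beside the turntable. Origin under the ferrule end of the handle. Bystander.
- brush: A flat brush lying on the work surface beside the turntable. Origin under its middle. Bystander.
- mallet: A wooden mallet, about 210 mm long and 56 mm high, lying on the work surface. Origin under its handle. Bystander.
- wax_jar: A round jar of wax with a brass-coloured lid, 60 mm across, 62 mm high, standing on the work surface. Origin: centre of its underside. Bystander.
- sanding_block: A cork sanding block, 100 x 60 x 34 mm. Origin: centre of its underside. Bystander.
- figurine: A turned wooden figurine, 52 mm across the foot, 112 mm high, standing on the work surface. Origin: centre of its underside. Bystander.

How it is judged:
By the outcome, as a careful person would: the job done as asked, in the order asked, and still so for the second after the job is handed in, with the robot touching nothing.
It also fails if it takes over 38 s, if anything falls off the work surface, if the arm or the gripper's body presses on something with over 40 N, if the wrist force passes 120 N, or if a joint passes its speed limit or range.

## Working session

There is one attempt and no reset: what is moved stays moved. The work goes in short steps, Python scripts to look and compute and a tool call to move; the robot and the scene stay as the last step left them, time stands still between calls to the robot, and variables do not carry over. Pictures are saved under pics/ and viewed, and the job is handed in when it is done.

Besides the shell and the picture viewer there is one more tool, called as name([rows], argument=value, ...), one row to a line, values as JSON. carry_out: Moves the arm, as the interface text tells. Its arguments: {"type":"object","properties":{"plan":{"type":"array"},"squeeze":{"type":"number"}},"required":["plan"]}

```bash
ls; mkdir -p pics
python3 - <<'E'
from workcell import status, viewer, env
import cv2
print(status.get_state())
for n in ["scene","top"]:
    im=viewer.read_camera(n); cv2.imwrite(f"pics/{n}0.png",im[:,:,::-1]); m=viewer.camera_model(n); print(n,m)
E
```

```text
pics
{'clock': 0.0, 'joint_pos': array([-1.33260759e+00,  3.14010014e-01,  4.49564618e-02,  1.30361351e+00,
       -3.62700538e-06,  1.43117614e+00]), 'qvel': array([-4.27437043e-05, -5.86233591e-04,  1.07517549e-03,  2.40614869e-03,
       -1.53064289e-04, -7.43454700e-04]), 'tau': array([ 1.53215897e-04, -4.80634582e+01,  2.98530364e+01,  1.94687967e-02,
       -2.21446123e-05,  6.42844668e-06]), 'tcp_pos': array([ 0.21194583, -0.53387146,  0.19369428]), 'orientation': array([-6.26672657e-04,  8.27309980e-01, -5.61744891e-01, -6.94401395e-04]), 'wrist_force': array([-0.21233986, -0.05245214,  0.12768516]), 'ft_torque': array([ 0.05189174, -0.00332088, -0.01219487]), 'finger_gap': 0.08556582884545687}
scene {'vfov': 53.503373896068055, 'cx': 255.58166611529634, 'cy': 194.18123891921238, 'T': array([[ 0.25720108,  0.68026143, -0.68636142,  1.33310045],
       [ 0.96634807, -0.18425835,  0.17950005, -0.22075594],
       [-0.00436086, -0.70943164, -0.70476076,  0.85118618],
       [ 0.        ,  0.        ,  0.        ,  1.        ]])}
top {'vfov': 52.48132201729209, 'cx': 252.22373039460402, 'cy': 192.06860035598936, 'T': array([[-0.01995924, -0.99241617,  0.12129207,  0.46032614],
       [-0.99970959,  0.02144865,  0.01098625, -0.017445  ],
       [-0.01350449, -0.12103757, -0.99255606,  1.32494938],
       [ 0.        ,  0.        ,  0.        ,  1.        ]])}
```

View pics/scene0.png

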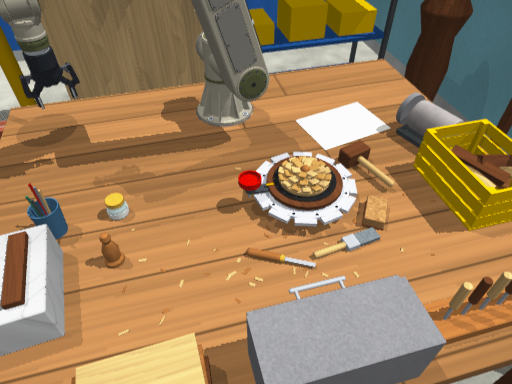

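View pics/top0.png

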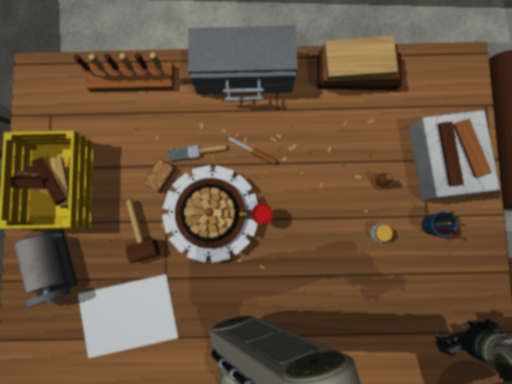

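```bash
cat > h.py <<'E'
import numpy as np, cv2
from workcell import status, viewer, env
def ray(m,uv,H=384):
    f=H/2/np.tan(np.radians(m['vfov'])/2)
    d=np.array([(uv[0]-m['cx'])/f,(uv[1]-m['cy'])/f,1.]); T=m['T']
    return T[:3,3],T[:3,:3]@d
def onplane(m,uv,z):
    o,d=ray(m,uv); return o+d*(z-o[2])/d[2]
def proj(m,p,H=384):
    f=H/2/np.tan(np.radians(m['vfov'])/2); T=m['T']; c=T[:3,:3].T@(np.array(p)-T[:3,3])
    return np.array([m['cx']+f*c[0]/c[2],m['cy']+f*c[1]/c[2]])
def red(im):
    h=cv2.cvtColor(im,cv2.COLOR_RGB2HSV)
    k=((h[...,0]<6)|(h[...,0]>174))&(h[...,1]>190)&(h[...,2]>90)
    n,l,s,c=cv2.connectedComponentsWithStats(k.astype(np.uint8))
    i=1+np.argmax(s[1:,4]); return l==i,s[i],c[i]
def circ(P):
    A=np.c_[2*P[:,:2],np.ones(len(P))]; b=(P[:,:2]**2).sum(1)
    s=np.linalg.lstsq(A,b,rcond=None)[0]; return s[:2],np.sqrt(s[2]+s[0]**2+s[1]**2)
E
python3 - <<'E'
from h import *
for n,box in [("top",(150,155,280,275)),("scene",(230,140,370,235))]:
    im=cv2.imread(f"pics/{n}0.png")[:,:,::-1].copy(); m=viewer.camera_model(n)
    k,s,c=red(im); print(n,'cup',s,c,onplane(m,c,.107))
    ct=max(cv2.findContours(k.astype(np.uint8),0,1)[0],key=len)[:,0]
    print(' cup circ',circ(np.array([onplane(m,p,.111) for p in ct])))
    h=cv2.cvtColor(im,cv2.COLOR_RGB2HSV)
    w=((h[...,1]<60)&(h[...,2]>130)).astype(np.uint8)
    M=np.zeros_like(w); x0,y0,x1,y1=box; M[y0:y1,x0:x1]=w[y0:y1,x0:x1]
    pts=np.argwhere(M)[:,::-1]; hull=cv2.convexHull(pts.astype(np.int32))[:,0]
    P=np.array([onplane(m,p,.052) for p in hull]); print(' plate',circ(P),len(P))
    cc,r=circ(P); print(np.round(np.hypot(*(P[:,:2]-cc).T),3))
    cv2.imwrite(f"pics/crop_{n}.png",cv2.resize(im[y0-10:y1+10,x0-10:x1+10,::-1],None,fx=4,fy=4,interpolation=2))
E
```

```text
top cup [252 203  21  22 336] [262.42559524 213.52380952] [ 0.54086996 -0.03452426  0.107     ]
 cup circ (array([ 0.54078338, -0.03418972]), np.float64(0.031138690791287102))
 plate (array([0.53718954, 0.16363429]), np.float64(0.1831281395356265)) 20
[0.181 0.179 0.178 0.174 0.167 0.157 0.218 0.222 0.136 0.141 0.143 0.212
 0.208 0.185 0.186 0.189 0.189 0.189 0.19  0.188]
scene cup [238 170  23  20 374] [249.30481283 179.78342246] [ 0.54671204 -0.03353227  0.107     ]
 cup circ (array([ 0.54994222, -0.03435121]), np.float64(0.037056799720399033))
 plate (array([0.55600352, 0.20928561]), np.float64(0.22144706241985376)) 13
[0.227 0.213 0.213 0.225 0.23  0.233 0.231 0.224 0.212 0.205 0.209 0.241
 0.213]
```

View pics/crop_top.png

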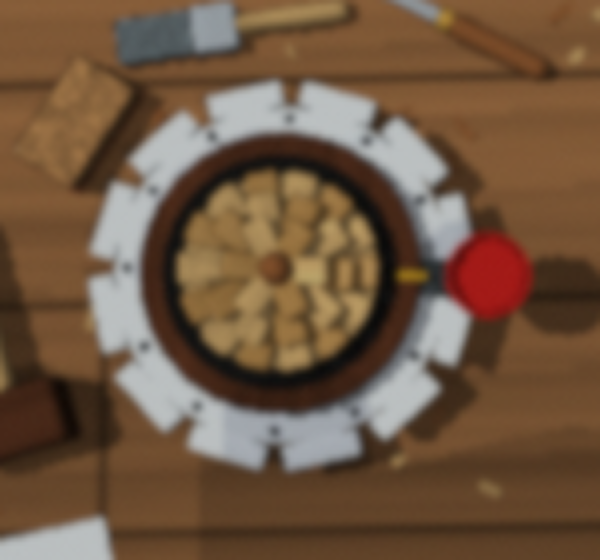

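View pics/crop_scene.png

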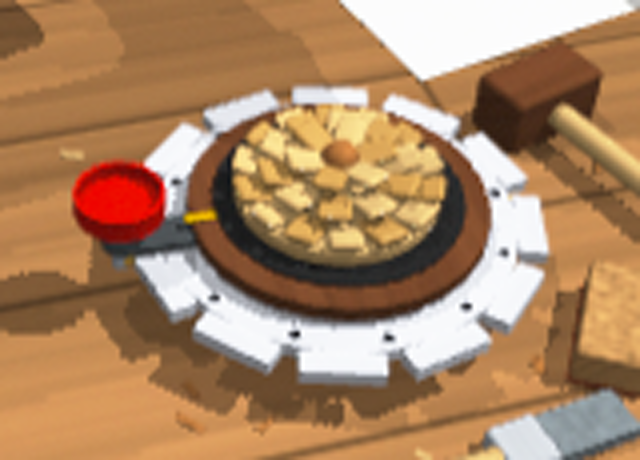

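Run:
```python
from h import *
for n,box in [("top",(150,155,280,275)),("scene",(230,145,370,235))]:
    im=cv2.imread(f"pics/{n}0.png")[:,:,::-1].copy(); m=viewer.camera_model(n)
    h=cv2.cvtColor(im,cv2.COLOR_RGB2HSV)
    w=((h[...,1]<60)&(h[...,2]>130)).astype(np.uint8)
    g=cv2.cvtColor(im,cv2.COLOR_RGB2GRAY)
    c0=np.array([.533,.133])
    P=[]
    for p in np.argwhere(w)[:,::-1]:
        q=onplane(m,p,.052)[:2]
        if np.hypot(*(q-c0))<.175: P.append(p)
    P=np.array(P,np.int32); hull=cv2.convexHull(P)[:,0]
    Q=np.array([onplane(m,p,.052) for p in hull])
    for it in range(4):
        c,r=circ(Q); e=np.hypot(*(Q[:,:2]-c).T)-r; Q=Q[abs(e)<.008]
    print(n,'plate',c,r,len(Q),np.round(e,3))
    # dark dots: polar unwrap
    best=[]
    for R in [.125,.13,.135,.14]:
        th=np.radians(np.arange(0,360,2)); v=[]
        for t in th:
            u=proj(m,[c[0]+R*np.cos(t),c[1]+R*np.sin(t),.052]); v.append(cv2.getRectSubPix(g,(1,1),(float(u[0]),float(u[1])))[0,0])
        v=np.array(v,float)-np.median(v); v=np.clip(v,-60,10); z=(v*np.exp(-12j*th)).sum(); print(R,abs(z),np.degrees(np.angle(-z))/-12%30)
    for z in(.105,.111):
        k,s,cc=red(im);q=onplane(m,cc,z);d=q[:2]-c;print(z,q,np.hypot(*d),np.degrees(np.arctan2(d[1],d[0])))
```

```text
top plate [0.55052295 0.13625527] 0.15851434350565766 34 [-0.001 -0.    -0.     0.     0.    -0.002 -0.002 -0.001  0.001  0.001
  0.001 -0.     0.001  0.001  0.     0.     0.002  0.     0.     0.
  0.    -0.    -0.001 -0.002 -0.002 -0.002 -0.     0.     0.002  0.002
  0.001  0.001  0.001 -0.   ]
0.125 1190.0788473498997 27.050431466701305
0.13 1565.0178457959491 26.86932154166157
0.135 1583.918138431876 26.811986657478652
0.14 2572.4323842163462 26.832927536591082
0.105 [ 0.54100222 -0.0345523   0.105     ] 0.17107271176921157 -93.19033553839103
0.111 [ 0.54060544 -0.03446817  0.111     ] 0.1710112564615877 -93.32463739645434
scene plate [0.54907066 0.13543385] 0.15990315821714116 30 [-0.001  0.001  0.001  0.001 -0.001 -0.001 -0.002 -0.002 -0.001  0.001
  0.002 -0.     0.001  0.003 -0.    -0.003 -0.002 -0.001  0.     0.001
  0.    -0.001 -0.001  0.     0.002  0.     0.    -0.     0.    -0.002]
0.125 595.3219967183992 26.10310079733491
0.13 1090.5482896062442 25.71159645425938
0.135 538.48635792959 28.953292688003327
0.14 2109.247765500158 27.025863449990517
0.105 [ 0.54459862 -0.0330291   0.105     ] 0.16852229444221453 -91.52062303005717
0.111 [ 0.55093888 -0.03453859  0.111     ] 0.16998270468092447 -89.37026986189375
```

```bash
cat >> h.py <<'E'
from scipy.spatial.transform import Rotation as Rn
C=np.array([.5500,.1355]); YAW=np.radians(-93.15)
def R_(s): q=s['orientation']; return Rn.from_quat([q[1],q[2],q[3],q[0]])
def down(a): # tool down, x at world angle a
    return Rn.from_matrix(np.array([[np.cos(a),np.sin(a),0],[np.sin(a),-np.cos(a),0],[0,0,-1.]]))
def delta(s,p,a):
    R=R_(s); d=R.inv().apply(np.array(p)-s['tcp_pos']); r=(R.inv()*down(a)).as_rotvec()
    return np.round(np.r_[d,r],4)
def at(phi,off=0,R=.168): # point at table angle phi, off m further along anticlockwise tangent
    a=YAW+phi; return C+R*np.array([np.cos(a),np.sin(a)])+off*np.array([-np.sin(a),np.cos(a)])
def loc(s):
    d=s['tcp_pos'][:2]-C; a=YAW; e=np.array([np.cos(a),np.sin(a)]);t=np.array([-e[1],e[0]])
    X=R_(s).as_matrix()[:,0]
    print('t',s['clock'],'tcp',np.round(s['tcp_pos'],4),'phi',round((np.arctan2(d[1],d[0])-a+np.pi)%(2*np.pi)-np.pi,4),'r',round(np.hypot(*d),4),'F',np.round(s['wrist_force'],2),'xang',np.degrees(np.arctan2(X[1],X[0])),'tilt',R_(s).as_matrix()[:,2].round(4),'gap',s['finger_gap'])
E
python3 - <<'E'
from h import *
s=status.get_state(); loc(s)
print(delta(s,[*at(0),.19],YAW+np.pi/2),at(0))
E
```

```text
t 0.1 tcp [ 0.212  -0.534   0.1938] phi -0.4126 r 0.75 F [ 0.29 -0.56 -0.48] xang -68.35651424611112 tilt [-4.0e-04  1.6e-03 -1.0e+00] gap 0.08548460783419923
[-3.4510e-01 -4.9070e-01  4.5000e-03 -1.1000e-03  1.3000e-03 -1.1381e+00] [ 0.54076837 -0.03224617]
```

carry_out([
  {"x": -0.023, "y": -0.033, "z": 0, "az": -0.1, "hand": 0},
  {"x": -0.046, "y": -0.065, "z": 0, "az": -0.2, "hand": 0},
  {"x": -0.069, "y": -0.098, "z": 0, "az": -0.3, "hand": 0},
  {"x": -0.092, "y": -0.131, "z": 0, "az": -0.4, "hand": 0},
  {"x": -0.115, "y": -0.164, "z": 0, "az": -0.5, "hand": 0},
  {"x": -0.138, "y": -0.196, "z": 0, "az": -0.6, "hand": 0},
  {"x": -0.161, "y": -0.229, "z": 0, "az": -0.7, "hand": 0},
  {"x": -0.184, "y": -0.262, "z": 0, "az": -0.8, "hand": 0},
  {"x": -0.207, "y": -0.294, "z": 0, "az": -0.9, "hand": 0},
  {"x": -0.23, "y": -0.327, "z": 0, "az": -1.0, "hand": 0},
  {"x": -0.253, "y": -0.36, "z": 0, "az": -1.1, "hand": 0},
  {"x": -0.276, "y": -0.393, "z": 0, "az": -1.138, "hand": 0},
], squeeze=40)

```text
schema error: expected keys x, y, z, ax, ay, az, hand
```

Run:
```python
from h import *
s=status.get_state(); loc(s)
print(delta(s,[*at(0),.14],YAW+np.pi/2))
```

```text
t 0.1 tcp [ 0.212  -0.534   0.1938] phi -0.4126 r 0.75 F [ 0.29 -0.56 -0.48] xang -68.35651424611112 tilt [-4.0e-04  1.6e-03 -1.0e+00] gap 0.08548460783419923
[-3.4500e-01 -4.9070e-01  5.4500e-02 -1.1000e-03  1.3000e-03 -1.1381e+00]
```

carry_out([
  {"x": -0.023, "y": -0.033, "z": 0, "ax": 0, "ay": 0, "az": -0.1, "hand": 0},
  {"x": -0.046, "y": -0.065, "z": 0, "ax": 0, "ay": 0, "az": -0.2, "hand": 0},
  {"x": -0.069, "y": -0.098, "z": 0, "ax": 0, "ay": 0, "az": -0.3, "hand": 0},
  {"x": -0.092, "y": -0.131, "z": 0, "ax": 0, "ay": 0, "az": -0.4, "hand": 0},
  {"x": -0.115, "y": -0.164, "z": 0, "ax": 0, "ay": 0, "az": -0.5, "hand": 0},
  {"x": -0.138, "y": -0.196, "z": 0, "ax": 0, "ay": 0, "az": -0.6, "hand": 0},
  {"x": -0.161, "y": -0.229, "z": 0, "ax": 0, "ay": 0, "az": -0.7, "hand": 0},
  {"x": -0.184, "y": -0.262, "z": 0, "ax": 0, "ay": 0, "az": -0.8, "hand": 0},
  {"x": -0.207, "y": -0.294, "z": 0, "ax": 0, "ay": 0, "az": -0.9, "hand": 0},
  {"x": -0.23, "y": -0.327, "z": 0, "ax": 0, "ay": 0, "az": -1.0, "hand": 0},
  {"x": -0.253, "y": -0.36, "z": 0, "ax": 0, "ay": 0, "az": -1.1, "hand": 0},
  {"x": -0.276, "y": -0.393, "z": 0, "ax": 0, "ay": 0, "az": -1.138, "hand": 0},
], squeeze=40)

```text
clock: 1.1
tcp_pos: [0.4759, -0.1305, 0.1941]
orientation: [-0.001, 1.0, -0.025, -0.0]
wrist_force: [0.2, -0.5, -0.3]
finger_gap: 0.0003
```

Run:
```python
from h import *
s=status.get_state(); loc(s)
print(delta(s,[*at(0),.14],YAW+np.pi/2))
```

```text
t 1.1 tcp [ 0.4759 -0.1305  0.1941] phi -0.2167 r 0.2761 F [ 0.2  -0.48 -0.28] xang -2.8958664158689222 tilt [-7.0e-04  1.7e-03 -1.0e+00] gap 0.0003411564957241096
[ 0.0598 -0.1013  0.0543 -0.0016  0.0008  0.0044]
```

carry_out([
  {"x": 0.02, "y": -0.034, "z": 0.01, "ax": 0, "ay": 0, "az": 0.004, "hand": 0},
  {"x": 0.04, "y": -0.068, "z": 0.03, "ax": 0, "ay": 0, "az": 0.004, "hand": 0},
  {"x": 0.0598, "y": -0.1013, "z": 0.05, "ax": -0.0016, "ay": 0.0008, "az": 0.0044, "hand": 0},
  {"x": 0.0598, "y": -0.1013, "z": 0.0643, "ax": -0.0016, "ay": 0.0008, "az": 0.0044, "hand": 0},
  {"x": 0.0598, "y": -0.1013, "z": 0.0643, "ax": -0.0016, "ay": 0.0008, "az": 0.0044, "hand": 0},
  {"x": 0.0598, "y": -0.1013, "z": 0.0643, "ax": -0.0016, "ay": 0.0008, "az": 0.0044, "hand": 0},
])

```text
clock: 1.6
tcp_pos: [0.5394, -0.0316, 0.1288]
orientation: [-0.0, 1.0, -0.027, -0.002]
wrist_force: [-0.5, 0.4, 0.4]
finger_gap: -0.0
```

Run:
```python
from h import *
s=status.get_state(); loc(s)
ims=[]
for n in ["scene","wrist"]:
    m=viewer.camera_model(n); im=viewer.read_camera(n).copy()
    if n=="scene":
        u=proj(m,s['tcp_pos']); print(u)
        im=cv2.resize(im[120:260,180:380],(512,358),interpolation=2); im=np.vstack([im,np.zeros((26,512,3),np.uint8)])
    else:
        k,st,c=red(im); print(st,c, onplane(m,c,.107),'tcp px',proj(m,s['tcp_pos'])); np.savez('wm.npz',**m)
    ims.append(im)
    cv2.imwrite(f"pics/{n}1.png",im[:,:,::-1])
```

```text
t 1.6 tcp [ 0.5394 -0.0316  0.1288] phi -0.0086 r 0.1674 F [-0.46  0.37  0.41] xang -3.068919606547395 tilt [-3.6e-03  4.0e-04 -1.0e+00] gap -3.6840905131177027e-06
[249.2160853  172.36143021]
[ 216  157   87   81 5377] [258.86367863 196.82034592] [ 0.54229864 -0.02790263  0.107     ] tcp px [255.22586995 212.50895442]
```

View pics/scene1.png

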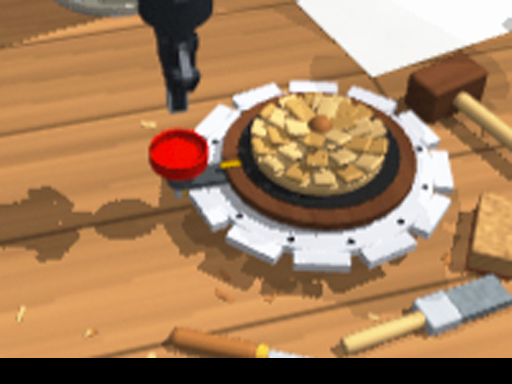

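View pics/wrist1.png

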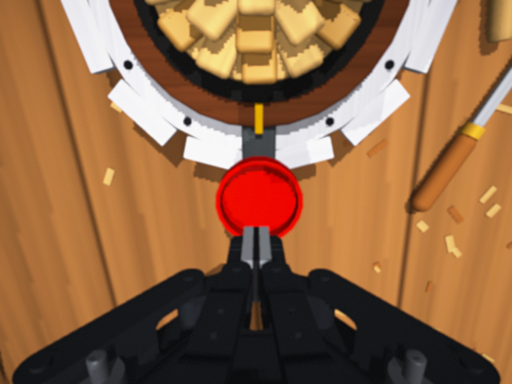

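Run:
```python
from h import *
m=viewer.camera_model('scene'); w=dict(np.load('wm.npz'))
import itertools
for us,uw in [((249,162.2),(257,227)),((249,163),(257,230))]:
    o1,d1=ray(m,us);o2,d2=ray(w,uw)
    A=np.c_[d1,-d2]; t=np.linalg.lstsq(A,o2-o1,rcond=None)[0]; print(o1+d1*t[0],o2+d2*t[1])
s=status.get_state();loc(s)
print(w['T'].round(3), w['vfov'])
for dz in (0,.013,.02,.03): print(dz,proj(m,s['tcp_pos']+[0,0,dz]),proj(w,s['tcp_pos']+[0,0,dz]))
```

```text
[ 0.53758663 -0.03113932  0.16501811] [ 0.54081072 -0.02634213  0.16260591]
[ 0.53878396 -0.03147413  0.16315404] [ 0.54068574 -0.02870147  0.16172125]
t 1.7 tcp [ 0.5406 -0.0331  0.1308] phi -0.0007 r 0.1688 F [ 0.72 -0.26 -0.5 ] xang -3.2082663601879258 tilt [ 4.e-04 -3.e-04 -1.e+00] gap -0.0001258158241785118
[[ 0.998 -0.052 -0.018  0.544]
 [-0.055 -0.951 -0.304  0.045]
 [-0.002  0.305 -0.952  0.309]
 [ 0.     0.     0.     1.   ]] 69.24212577026991
0 [248.80584764 172.2093991 ] [257.1135325 215.5126508]
0.013 [248.7280984  168.75819749] [257.16887704 223.56728159]
0.02 [248.68568258 166.87540669] [257.20193319 228.37814673]
0.03 [248.62440637 164.15542459] [257.25379415 235.92579093]
```

Run:
```python
import cv2
a=cv2.imread("pics/scene1.png")[60:200,110:260]; b=cv2.imread("pics/wrist1.png")[130:330,180:340]
cv2.imwrite("pics/z1.png",cv2.resize(a,None,fx=4,fy=4)); cv2.imwrite("pics/z2.png",cv2.resize(b,None,fx=3,fy=3))
```

```text
(no output)
```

View pics/z1.png

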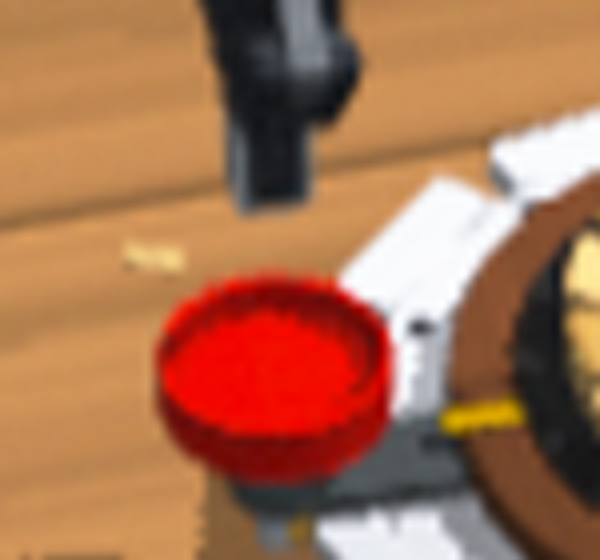

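View pics/z2.png

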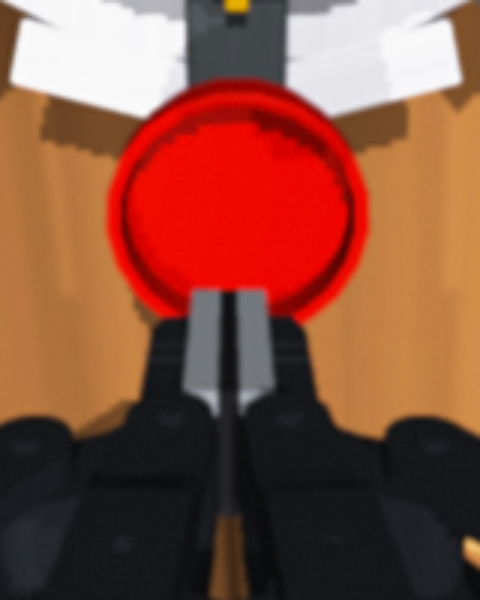

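Run:
```python
from h import *
m=viewer.camera_model('scene'); w=dict(np.load('wm.npz'))
s=status.get_state();loc(s)
p=np.array([.5406,-.0325,.1305])
for dz in (0,.01,.02,.03,.04): print(dz,proj(m,p+[.014,0,dz]),proj(w,p+[0,.011,dz]),proj(w,p+[0.014,.011,dz])-proj(w,p+[-0.014,.011,dz]))
n='scene'; im=viewer.read_camera(n); im2=viewer.read_camera('top')
cv2.imwrite("pics/s2.png",cv2.resize(im[130:230,200:300,::-1],None,fx=6,fy=6,interpolation=0)); 
cv2.imwrite("pics/t2.png",cv2.resize(im2[150:280,180:300,::-1],None,fx=4,fy=4))
print(proj(viewer.camera_model('top'),p))
```

```text
t 1.7 tcp [ 0.5406 -0.0331  0.1308] phi -0.0007 r 0.1688 F [ 0.72 -0.26 -0.5 ] xang -3.2082663601879258 tilt [ 4.e-04 -3.e-04 -1.e+00] gap -0.0001258158241785118
0 [250.21267633 175.42253339] [256.19954889 199.80829318] [40.88618376 -2.09187517]
0.01 [250.16174149 172.77107302] [256.19402901 205.18984187] [43.04174255 -2.18679122]
0.02 [250.11013058 170.08441962] [256.18789471 211.17041449] [45.43723779 -2.2904664 ]
0.03 [250.05783006 167.36186784] [256.18103736 217.8559222 ] [48.11509179 -2.40411124]
0.04 [250.00482601 164.60269334] [256.1733211 225.3788075] [51.12835393 -2.52914951]
[261.86359893 213.11720352]
```

View pics/s2.png

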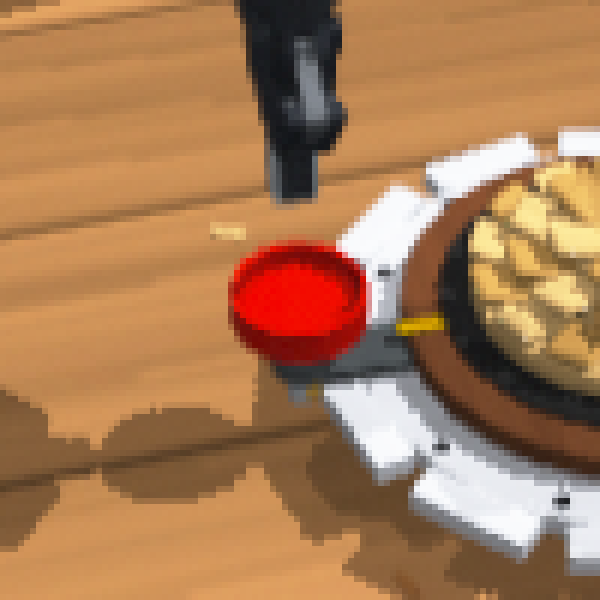

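View pics/t2.png

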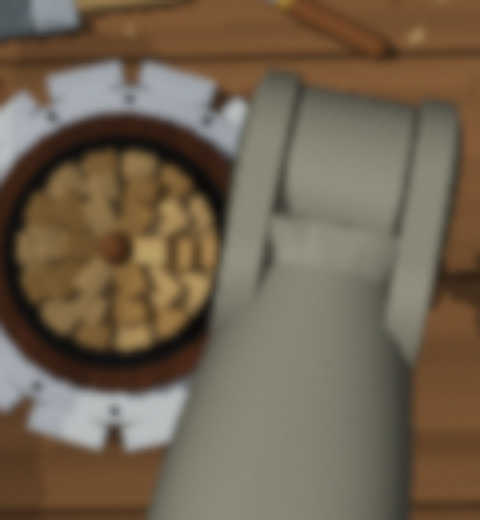

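carry_out([
  {"x": 0, "y": 0, "z": 0.008, "ax": 0, "ay": 0, "az": 0, "hand": 0},
  {"x": 0, "y": 0, "z": 0.016, "ax": 0, "ay": 0, "az": 0, "hand": 0},
  {"x": 0, "y": 0, "z": 0.022, "ax": 0, "ay": 0, "az": 0, "hand": 0},
  {"x": 0, "y": 0, "z": 0.026, "ax": 0, "ay": 0, "az": 0, "hand": 0},
  {"x": 0, "y": 0, "z": 0.028, "ax": 0, "ay": 0, "az": 0, "hand": 0},
  {"x": 0, "y": 0, "z": 0.028, "ax": 0, "ay": 0, "az": 0, "hand": 0},
])

```text
clock: 2.3
tcp_pos: [0.5405, -0.0335, 0.1025]
orientation: [0.0, 1.0, -0.029, 0.0]
wrist_force: [-0.3, 0.5, 0.3]
finger_gap: -0.0002
```

Run:
```python
from h import *
s=status.get_state(); loc(s)
im=viewer.read_camera('scene'); k,st,c=red(im); print(st,c); p=s['tcp_pos']; print(proj(viewer.camera_model('scene'),p))
im2=viewer.read_camera('wrist')
a=cv2.resize(im[130:230,200:300],(400,400),interpolation=0); b=cv2.resize(im2[100:300,160:360],(400,400))
cv2.imwrite("pics/s3.png",np.hstack([a,b])[:,:,::-1]);
```

```text
t 2.3 tcp [ 0.5405 -0.0335  0.1025] phi -0.0012 r 0.1693 F [-0.35  0.49  0.28] xang -3.2684823919399295 tilt [ 4.e-04 -2.e-04 -1.e+00] gap -0.0001582369345232042
[238 171  23  19 363] [249.31680441 180.1046832 ]
[248.81718852 179.52266552]
```

View pics/s3.png

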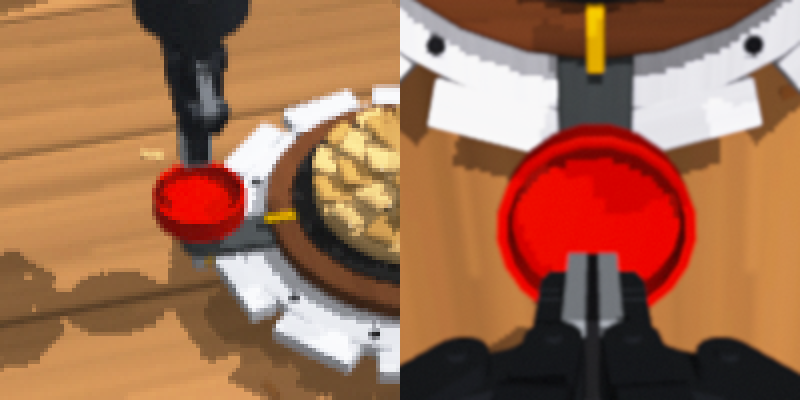

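carry_out([
  {"x": 0, "y": 0, "z": 0.004, "ax": 0, "ay": 0, "az": 0, "hand": 0},
  {"x": 0, "y": 0, "z": 0.008, "ax": 0, "ay": 0, "az": 0, "hand": 0},
  {"x": 0, "y": 0, "z": 0.01, "ax": 0, "ay": 0, "az": 0, "hand": 0},
  {"x": 0, "y": 0, "z": 0.01, "ax": 0, "ay": 0, "az": 0, "hand": 0},
])

```text
clock: 2.73
tcp_pos: [0.5407, -0.0333, 0.0926]
orientation: [0.0, 1.0, -0.028, 0.0]
wrist_force: [0.6, 0.3, 0.1]
finger_gap: -0.0002
```

Run:
```python
from h import *
s=status.get_state(); loc(s)
```

```text
t 2.7333 tcp [ 0.5407 -0.0333  0.0926] phi -0.0003 r 0.1691 F [0.64 0.33 0.1 ] xang -3.2485724930700552 tilt [ 7.e-04 -2.e-04 -1.e+00] gap -0.0002473879451504947
```

carry_out([
  {"x": 0, "y": 0, "z": 0.004, "ax": 0, "ay": 0, "az": 0, "hand": 0},
  {"x": 0, "y": 0, "z": 0.008, "ax": 0, "ay": 0, "az": 0, "hand": 0},
  {"x": 0, "y": 0, "z": 0.012, "ax": 0, "ay": 0, "az": 0, "hand": 0},
  {"x": 0, "y": 0, "z": 0.016, "ax": 0, "ay": 0, "az": 0, "hand": 0},
  {"x": 0, "y": 0, "z": 0.016, "ax": 0, "ay": 0, "az": 0, "hand": 0},
])

```text
clock: 3.15
tcp_pos: [0.5399, -0.0332, 0.0755]
orientation: [-0.0, 1.0, -0.028, -0.001]
wrist_force: [0.0, 0.6, 0.7]
finger_gap: 0.0002
```

Run:
```python
from h import *
s=status.get_state(); loc(s)
im=viewer.read_camera('scene'); k,st,c=red(im); print(st,c)
im2=viewer.read_camera('wrist')
a=cv2.resize(im[130:230,200:300],(400,400),interpolation=0); b=cv2.resize(im2[100:300,160:360],(400,400))
cv2.imwrite("pics/s4.png",np.hstack([a,b])[:,:,::-1]);
```

```text
t 3.15 tcp [ 0.5399 -0.0332  0.0755] phi -0.0047 r 0.169 F [0.05 0.57 0.71] xang -3.250503772667777 tilt [-1.e-03  1.e-04 -1.e+00] gap 0.0001775379239979883
[238 171  23  19 305] [249.52131148 181.06229508]
```

View pics/s4.png

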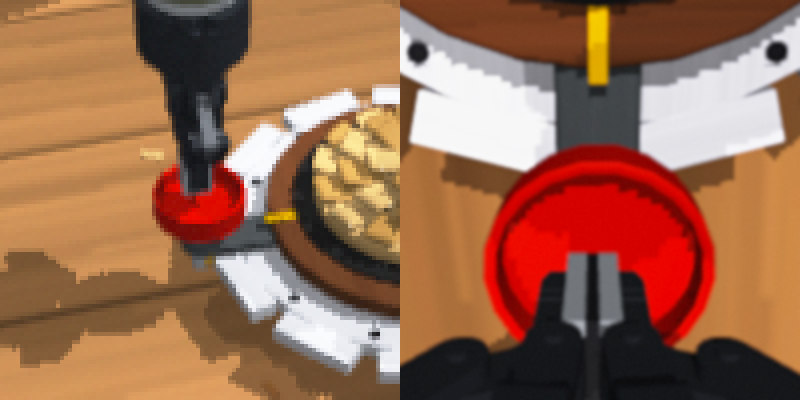

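carry_out([
  {"x": 0, "y": 0, "z": 0.002, "ax": 0, "ay": 0, "az": 0, "hand": 0},
  {"x": 0, "y": 0, "z": 0.005, "ax": 0, "ay": 0, "az": 0, "hand": 0},
  {"x": 0, "y": 0, "z": 0.005, "ax": 0, "ay": 0, "az": 0, "hand": 0},
])

```text
clock: 3.5
tcp_pos: [0.5401, -0.0332, 0.0708]
orientation: [0.0, 1.0, -0.028, -0.0]
wrist_force: [-0.4, 1.2, 1.1]
finger_gap: -0.0001
```

carry_out([
  {"x": 0, "y": 0, "z": 0.003, "ax": 0, "ay": 0, "az": 0, "hand": 0},
  {"x": 0, "y": 0, "z": 0.003, "ax": 0, "ay": 0, "az": 0, "hand": 0},
])

```text
clock: 3.67
tcp_pos: [0.5398, -0.0332, 0.0672]
orientation: [-0.0, 1.0, -0.028, -0.001]
wrist_force: [-1.0, 0.6, -0.1]
finger_gap: 0.0002
```

carry_out([
  {"x": 0, "y": 0, "z": 0.003, "ax": 0, "ay": 0, "az": 0, "hand": 0},
  {"x": 0, "y": 0, "z": 0.003, "ax": 0, "ay": 0, "az": 0, "hand": 0},
])

```text
clock: 3.83
tcp_pos: [0.5394, -0.0331, 0.0636]
orientation: [-0.0, 1.0, -0.028, -0.001]
wrist_force: [-0.1, 0.1, -0.2]
finger_gap: -0.0003
```

carry_out([
  {"x": 0, "y": 0, "z": 0.003, "ax": 0, "ay": 0, "az": 0, "hand": 0},
  {"x": 0, "y": 0, "z": 0.003, "ax": 0, "ay": 0, "az": 0, "hand": 0},
])

```text
clock: 4.0
tcp_pos: [0.5396, -0.0332, 0.0605]
orientation: [-0.0, 1.0, -0.028, -0.001]
wrist_force: [-0.3, 0.6, 3.8]
finger_gap: -0.0002
```

Run:
```python
from h import *
s=status.get_state(); loc(s)
im=viewer.read_camera('scene'); k,st,c=red(im); print(st,c)
im2=viewer.read_camera('wrist')
a=cv2.resize(im[130:230,200:300],(400,400),interpolation=0); b=cv2.resize(im2[100:300,160:360],(400,400))
cv2.imwrite("pics/s5.png",np.hstack([a,b])[:,:,::-1]);
```

```text
t 4.0 tcp [ 0.5396 -0.0332  0.0605] phi -0.0067 r 0.169 F [-0.3   0.62  3.8 ] xang -3.2550041233644382 tilt [-1.7e-03  2.0e-04 -1.0e+00] gap -0.0002217631654146267
[238 172  23  19 269] [249.34944238 182.14126394]
```

View pics/s5.png

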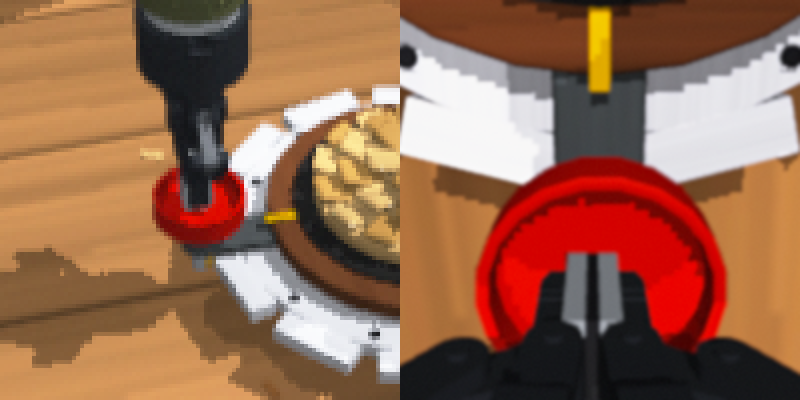

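carry_out([
  {"x": 0, "y": 0, "z": 0.004, "ax": 0, "ay": 0, "az": 0, "hand": 0},
  {"x": 0, "y": 0, "z": 0.008, "ax": 0, "ay": 0, "az": 0, "hand": 0},
  {"x": 0, "y": 0, "z": 0.011, "ax": 0, "ay": 0, "az": 0, "hand": 0},
  {"x": 0, "y": 0, "z": 0.013, "ax": 0, "ay": 0, "az": 0, "hand": 0},
  {"x": 0, "y": 0, "z": 0.013, "ax": 0, "ay": 0, "az": 0, "hand": 0},
])

```text
clock: 4.52
tcp_pos: [0.5407, -0.0333, 0.0488]
orientation: [0.0, 1.0, -0.028, 0.0]
wrist_force: [-0.4, 0.5, 8.9]
finger_gap: 0.0003
```

```bash
cat >> h.py <<'E'
def yel(im):
    h=cv2.cvtColor(im,cv2.COLOR_RGB2HSV)
    k=((h[...,0]>20)&(h[...,0]<30)&(h[...,1]>215)&(h[...,2]>120))
    return k
def look(tag):
    s=status.get_state(); loc(s)
    m=viewer.camera_model('wrist'); im=viewer.read_camera('wrist')
    cv2.imwrite(f"pics/w{tag}.png",im[:,:,::-1])
    ms=viewer.camera_model('scene'); si=viewer.read_camera('scene'); cv2.imwrite(f"pics/s{tag}.png",si[:,:,::-1])
    for n,mm,ii in(('w',m,im),('s',ms,si)):
        k=yel(ii); P=[]
        for p in np.argwhere(k)[:,::-1]:
            q=onplane(mm,p,.08)[:2]; r=np.hypot(*(q-C))
            if .08<r<.14: P.append(q)
        if P:
            P=np.array(P); q=P.mean(0)-C; print(n,'yellow',len(P),'r',np.hypot(*q).round(4),'ang',np.degrees(np.arctan2(q[1],q[0])))
        k,st,c=red(ii); print('  red',st,c)
    np.savez(f'wm{tag}.npz',**m)
E
python3 - <<'E'
from h import *
look('p1')
E
```

```text
t 4.5167 tcp [ 0.5407 -0.0333  0.0488] phi -0.0002 r 0.1691 F [-0.43  0.48  8.91] xang -3.245004582275262 tilt [ 7.e-04 -1.e-04 -1.e+00] gap 0.00030372432164194047
w yellow 517 r 0.1059 ang -92.40176455315053
  red [ 198  179  125   97 6940] [259.94870317 222.78760807]
s yellow 15 r 0.1086 ang -89.07116680496598
  red [239 175  22  19 252] [249.61111111 185.32539683]
```

View pics/wp1.png

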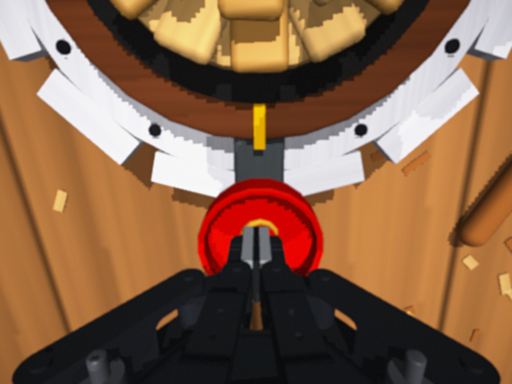

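carry_out([
  {"x": 0.0034, "y": 0, "z": 0.0005, "ax": 0, "ay": 0, "az": -0.02, "hand": 0},
  {"x": 0.0068, "y": -0.0001, "z": 0.0005, "ax": 0, "ay": 0, "az": -0.04, "hand": 0},
  {"x": 0.0101, "y": -0.0003, "z": 0.0005, "ax": 0, "ay": 0, "az": -0.06, "hand": 0},
  {"x": 0.0152, "y": -0.0007, "z": 0.0005, "ax": 0, "ay": 0, "az": -0.09, "hand": 0},
  {"x": 0.0202, "y": -0.0012, "z": 0.0005, "ax": 0, "ay": 0, "az": -0.12, "hand": 0},
  {"x": 0.0253, "y": -0.0019, "z": 0.0005, "ax": 0, "ay": 0, "az": -0.15, "hand": 0},
  {"x": 0.0303, "y": -0.0027, "z": 0.0005, "ax": 0, "ay": 0, "az": -0.18, "hand": 0},
  {"x": 0.0336, "y": -0.0034, "z": 0.0005, "ax": 0, "ay": 0, "az": -0.2, "hand": 0},
  {"x": 0.0336, "y": -0.0034, "z": 0.0005, "ax": 0, "ay": 0, "az": -0.2, "hand": 0},
])

```text
clock: 5.37
tcp_pos: [0.5767, -0.0317, 0.0501]
orientation: [0.0, 0.997, 0.072, 0.002]
wrist_force: [0.5, -0.2, 6.7]
finger_gap: -0.0001
```

Run:
```python
from h import *
look('p2')
```

```text
t 5.3667 tcp [ 0.5767 -0.0317  0.0501] phi 0.2136 r 0.1694 F [ 0.47 -0.19  6.65] xang 8.290512414166539 tilt [ 4.8e-03 -1.0e-04 -1.0e+00] gap -0.00011115429912049103
w yellow 526 r 0.1057 ang -80.19601439532846
  red [ 197  179  126   97 7155] [260.01118099 222.77624039]
s yellow 19 r 0.109 ang -77.87418069492347
  red [242 182  23  20 273] [253.22344322 193.24542125]
```

View pics/wp2.png

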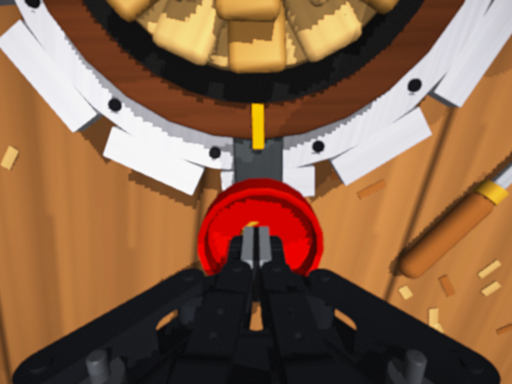

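Run:
```python
from h import *
s=status.get_state()
for p in (.25,.3,.35,.40,.44,.47,.48): print(p,delta(s,[*at(p,R=.1692),.048],YAW+np.pi/2+p).tolist())
```

```text
0.25 [0.0066, -0.0004, 0.0022, 0.0011, -0.0044, -0.0513]
0.3 [0.015, -0.001, 0.0022, 0.0012, -0.0044, -0.1013]
0.35 [0.0234, -0.0021, 0.0022, 0.0013, -0.0043, -0.1513]
0.4 [0.0317, -0.0036, 0.0023, 0.0014, -0.0043, -0.2013]
0.44 [0.0383, -0.0051, 0.0023, 0.0015, -0.0043, -0.2413]
0.47 [0.0433, -0.0064, 0.0023, 0.0016, -0.0043, -0.2713]
0.48 [0.0449, -0.0068, 0.0023, 0.0016, -0.0043, -0.2813]
```

carry_out([
  {"x": 0, "y": 0, "z": 0.0022, "ax": 0.001, "ay": -0.004, "az": 0, "hand": 0},
  {"x": 0.0033, "y": -0.0002, "z": 0.0022, "ax": 0.001, "ay": -0.0044, "az": -0.025, "hand": 0},
  {"x": 0.0066, "y": -0.0004, "z": 0.0022, "ax": 0.0011, "ay": -0.0044, "az": -0.051, "hand": 0},
  {"x": 0.0108, "y": -0.0007, "z": 0.0022, "ax": 0.0012, "ay": -0.0044, "az": -0.076, "hand": 0},
  {"x": 0.015, "y": -0.001, "z": 0.0022, "ax": 0.0012, "ay": -0.0044, "az": -0.101, "hand": 0},
  {"x": 0.0192, "y": -0.0015, "z": 0.0022, "ax": 0.0013, "ay": -0.0043, "az": -0.126, "hand": 0},
  {"x": 0.0234, "y": -0.0021, "z": 0.0022, "ax": 0.0013, "ay": -0.0043, "az": -0.151, "hand": 0},
  {"x": 0.0276, "y": -0.0028, "z": 0.0023, "ax": 0.0014, "ay": -0.0043, "az": -0.176, "hand": 0},
  {"x": 0.0317, "y": -0.0036, "z": 0.0023, "ax": 0.0014, "ay": -0.0043, "az": -0.201, "hand": 0},
  {"x": 0.0383, "y": -0.0051, "z": 0.0023, "ax": 0.0015, "ay": -0.0043, "az": -0.241, "hand": 0},
  {"x": 0.0433, "y": -0.0064, "z": 0.0023, "ax": 0.0016, "ay": -0.0043, "az": -0.271, "hand": 0},
  {"x": 0.0433, "y": -0.0064, "z": 0.0023, "ax": 0.0016, "ay": -0.0043, "az": -0.271, "hand": 0},
])

```text
clock: 6.47
tcp_pos: [0.6206, -0.0188, 0.0496]
orientation: [0.0, 0.978, 0.207, 0.002]
wrist_force: [0.4, 0.7, 7.9]
finger_gap: 0.0001
```

Run:
```python
from h import *
look('p3')
s=status.get_state()
for p in (.48,.49,.50,.51,.52,.5236,.53): print(p,delta(s,[*at(p,R=.1692),.048],YAW+np.pi/2+p).tolist())
```

```text
t 6.4667 tcp [ 0.6206 -0.0188  0.0496] phi 0.4841 r 0.1697 F [0.42 0.75 7.85] xang 23.87334213670889 tilt [ 4.1e-03  3.0e-04 -1.0e+00] gap 7.136866956297341e-05
w yellow 530 r 0.1058 ang -64.74624165489404
  red [ 197  179  126   98 6867] [260.56414737 222.03567788]
s yellow 19 r 0.1108 ang -62.89353081429385
  red [250 193  24  19 281] [261.64768683 203.04626335]
0.48 [-0.0001, -0.0005, 0.0016, 0.0014, -0.0032, -0.0097]
0.49 [0.0016, -0.0005, 0.0016, 0.0015, -0.0031, -0.0197]
0.5 [0.0033, -0.0006, 0.0016, 0.0015, -0.0031, -0.0297]
0.51 [0.005, -0.0006, 0.0016, 0.0015, -0.0031, -0.0397]
0.52 [0.0067, -0.0007, 0.0016, 0.0015, -0.0031, -0.0497]
0.5236 [0.0073, -0.0008, 0.0016, 0.0015, -0.0031, -0.0533]
0.53 [0.0084, -0.0008, 0.0016, 0.0015, -0.0031, -0.0597]
```

View pics/wp3.png

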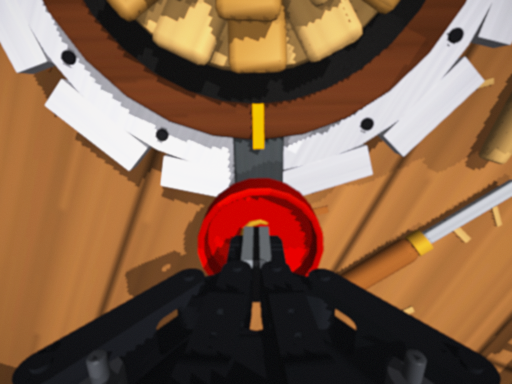

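carry_out([
  {"x": 0.0016, "y": -0.0004, "z": 0.0016, "ax": 0.0015, "ay": -0.003, "az": -0.01, "hand": 0},
  {"x": 0.0033, "y": -0.0005, "z": 0.0016, "ax": 0.0015, "ay": -0.003, "az": -0.02, "hand": 0},
  {"x": 0.005, "y": -0.0006, "z": 0.0016, "ax": 0.0015, "ay": -0.003, "az": -0.03, "hand": 0},
  {"x": 0.0067, "y": -0.0007, "z": 0.0016, "ax": 0.0015, "ay": -0.003, "az": -0.042, "hand": 0},
  {"x": 0.0067, "y": -0.0007, "z": 0.0016, "ax": 0.0015, "ay": -0.003, "az": -0.042, "hand": 0},
  {"x": 0.0067, "y": -0.0007, "z": 0.0016, "ax": 0.0015, "ay": -0.003, "az": -0.042, "hand": 0},
])

```text
clock: 7.07
tcp_pos: [0.6274, -0.0157, 0.0497]
orientation: [0.0, 0.974, 0.227, 0.002]
wrist_force: [0.3, 0.9, 8.1]
finger_gap: -0.0001
```

```bash
cat >> h.py <<'E'
def dots(tag):
    m=dict(np.load(f'wm{tag}.npz')); im=cv2.imread(f'pics/w{tag}.png'); g=cv2.cvtColor(im,cv2.COLOR_BGR2GRAY)
    n,l,s,c=cv2.connectedComponentsWithStats((g<60).astype(np.uint8))
    A=[]
    for i in range(1,n):
        q=onplane(m,c[i],.052)[:2]-C; r=np.hypot(*q)
        if 30<s[i,4]<300 and .12<r<.15: A.append(np.degrees(np.arctan2(q[1],q[0]))); 
    print(tag,'dots',np.round(A,2),'mod30',np.round(np.mod(A,30),2))
E
python3 - <<'E'
from h import *
look('p4')
for t in('p1','p2','p3','p4'): dots(t)
E
```

```text
t 7.0667 tcp [ 0.6274 -0.0157  0.0497] phi 0.5282 r 0.1698 F [0.33 0.9  8.06] xang 26.22194170074283 tilt [ 0.0035  0.     -1.    ] gap -0.00012022316442233683
w yellow 545 r 0.1059 ang -62.189844796384776
  red [ 197  178  126   99 6829] [260.64108947 221.8272075 ]
s yellow 17 r 0.1112 ang -60.316603767768015
  red [252 194  24  19 280] [263.57857143 204.54642857]
p1 dots [-153.13  -32.78 -122.94  -62.75  -92.73] mod30 [26.87 27.22 27.06 27.25 27.27]
p2 dots [-152.5   -32.81 -123.02  -62.79  -92.8   -80.55  -94.68] mod30 [27.5  27.19 26.98 27.21 27.2   9.45 25.32]
p3 dots [  -2.96   -3.73 -123.05  -32.85  -92.86  -92.79] mod30 [27.04 26.27 26.95 27.15 27.14 27.21]
p4 dots [  -2.94 -123.01  -32.82  -92.84  -92.42] mod30 [27.06 26.99 27.18 27.16 27.58]
```

carry_out([
  {"x": -0.0007, "y": 0, "z": 0, "ax": 0, "ay": 0, "az": 0, "hand": 0},
  {"x": -0.0007, "y": 0, "z": -0.002, "ax": 0, "ay": 0, "az": 0, "hand": 0},
  {"x": -0.0007, "y": 0, "z": -0.004, "ax": 0, "ay": 0, "az": 0, "hand": 0},
  {"x": -0.0007, "y": 0, "z": -0.006, "ax": 0, "ay": 0, "az": 0, "hand": 0},
  {"x": -0.0007, "y": 0, "z": -0.008, "ax": 0, "ay": 0, "az": 0, "hand": 0},
  {"x": -0.0007, "y": 0, "z": -0.01, "ax": 0, "ay": 0, "az": 0, "hand": 0},
  {"x": -0.0007, "y": 0, "z": -0.012, "ax": 0, "ay": 0, "az": 0, "hand": 0},
  {"x": -0.0007, "y": 0, "z": -0.014, "ax": 0, "ay": 0, "az": 0, "hand": 0},
  {"x": -0.0007, "y": 0, "z": -0.018, "ax": 0, "ay": 0, "az": 0, "hand": 0},
  {"x": -0.0007, "y": 0, "z": -0.022, "ax": 0, "ay": 0, "az": 0, "hand": 0},
  {"x": -0.0007, "y": 0, "z": -0.022, "ax": 0, "ay": 0, "az": 0, "hand": 0},
])

```text
clock: 8.08
tcp_pos: [0.6272, -0.0161, 0.0724]
orientation: [0.001, 0.974, 0.227, 0.002]
wrist_force: [0.6, -0.5, 0.1]
finger_gap: -0.0001
```

Run:
```python
from h import *
look('p5'); dots('p5')
a=cv2.imread('pics/sp5.png')[150:250,210:310]; b=cv2.imread('pics/wp5.png')[100:300,160:360]
cv2.imwrite('pics/j5.png',np.hstack([cv2.resize(a,(400,400)),cv2.resize(b,(400,400))]))
```

```text
t 8.0833 tcp [ 0.6272 -0.0161  0.0724] phi 0.5261 r 0.1701 F [ 0.63 -0.47  0.12] xang 26.217345612239477 tilt [ 0.0045 -0.     -1.    ] gap -0.00010096453271897147
w yellow 408 r 0.1061 ang -62.633589610188906
  red [ 199  174  118  101 6845] [257.99620161 216.9358656 ]
s yellow 19 r 0.1106 ang -60.816241892122704
  red [252 190  24  21 328] [263.63414634 200.875     ]
p5 dots [  -2.96 -122.94  -32.85  -92.82  -92.89] mod30 [27.04 27.06 27.15 27.18 27.11]
```

View pics/j5.png

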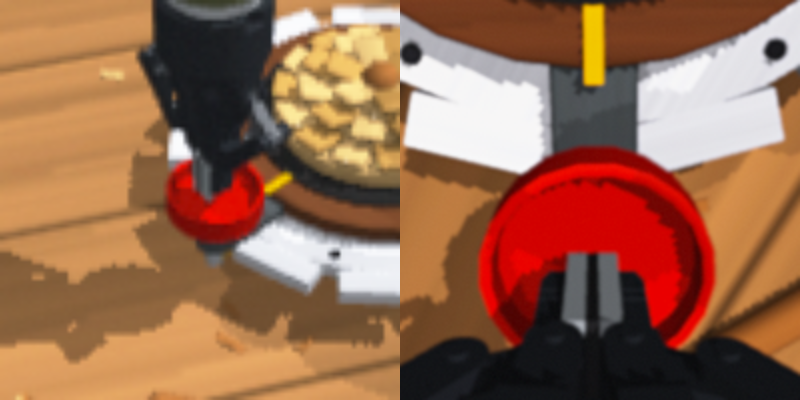

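carry_out([
  {"x": 0, "y": 0, "z": -0.015, "ax": 0, "ay": 0, "az": 0, "hand": 0},
  {"x": 0, "y": 0, "z": -0.04, "ax": 0, "ay": 0, "az": 0, "hand": 0},
  {"x": 0, "y": 0, "z": -0.07, "ax": 0, "ay": 0, "az": 0, "hand": 0},
  {"x": 0, "y": 0, "z": -0.1, "ax": 0, "ay": 0, "az": 0, "hand": 0},
  {"x": 0, "y": 0, "z": -0.13, "ax": 0, "ay": 0, "az": 0, "hand": 0},
  {"x": -0.02, "y": 0.03, "z": -0.14, "ax": 0, "ay": 0, "az": 0, "hand": 0},
  {"x": -0.04, "y": 0.06, "z": -0.14, "ax": 0, "ay": 0, "az": 0, "hand": 0},
  {"x": -0.06, "y": 0.09, "z": -0.14, "ax": 0, "ay": 0, "az": 0, "hand": 0},
  {"x": -0.08, "y": 0.12, "z": -0.14, "ax": 0, "ay": 0, "az": 0, "hand": 0},
  {"x": -0.1, "y": 0.15, "z": -0.14, "ax": 0, "ay": 0, "az": 0, "hand": 0},
  {"x": -0.12, "y": 0.18, "z": -0.14, "ax": 0, "ay": 0, "az": 0, "hand": 0},
  {"x": -0.12, "y": 0.18, "z": -0.14, "ax": 0, "ay": 0, "az": 0, "hand": 0},
])

```text
clock: 9.18
tcp_pos: [0.5971, -0.237, 0.2108]
orientation: [0.001, 0.975, 0.224, 0.001]
wrist_force: [-0.3, 0.5, 0.3]
finger_gap: -0.0002
```

Run:
```python
from h import *
s=status.get_state(); loc(s); out=[]
R={}
for n in('top','scene'):
    im=viewer.read_camera(n); m=viewer.camera_model(n); cv2.imwrite(f'pics/{n}9.png',im[:,:,::-1]); R[n]=(m,red(im)[2],red(im)[1])
    k,st,c=red(im); 
    q=onplane(m,c,.107)[:2]-C; print(n,st,c,np.hypot(*q),np.degrees(np.arctan2(q[1],q[0])))
def tri(a,b):
    o1,d1=ray(R['top'][0],a);o2,d2=ray(R['scene'][0],b)
    t=np.linalg.lstsq(np.c_[d1,-d2],o2-o1,rcond=None)[0]; return (o1+d1*t[0]+o2+d2*t[1])/2
print('before',tri((262.43,213.52),(249.30,179.78)),'after',tri(R['top'][1],R['scene'][1]))
a=cv2.imread('pics/top9.png'); b=cv2.imread('pics/scene9.png')
cv2.imwrite('pics/f.png',np.hstack([cv2.resize(a[130:290,110:310],(400,320)),cv2.resize(b[120:280,220:420],(400,320))]))
```

```text
t 9.1833 tcp [ 0.5971 -0.237   0.2108] phi 0.1808 r 0.3755 F [-0.33  0.53  0.33] xang 25.840468723071115 tilt [ 0.0032 -0.0023 -1.    ] gap -0.00017137401462314557
top [248 177  19  20 295] [256.78644068 186.98983051] 0.17144860481677934 -64.0627549591423
scene [251 189  25  22 433] [263.48729792 199.04618938] 0.1716780871984882 -61.37166806507385
before [ 0.5414585  -0.03348161  0.1022948 ] after [ 0.62640558 -0.01617426  0.10138986]
```

View pics/f.png

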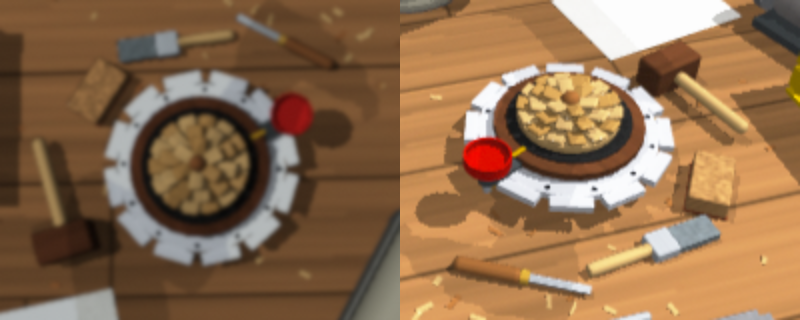

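Run:
```python
from workcell import env
print(env.hand_in())
```

```text
the job is handed in; nothing more can be done
None
```

I pressed the plunger, carried the turntable one notch anticlockwise and let the plunger spring back out, so the table is now locked in the next notch. I lifted the fingers clear and handed the job in at about 9.3 s of the 38 s allowed.

**Last checks:**
- **Turn:** the wrist camera, following the yellow pointer, measured 29.8°. The top camera's coarser view of the cup gave 29.1° and the scene camera gave about 30°. The pointer lines up with the notch.
- **Plunger out:** the cup is back at its starting height, within about 1 mm (0.101 m now, 0.102 m before, from two views). The force on the wrist fell back to its zero level.
- **Rosette and other things:** the rosette lies in its place in the middle of the mat. The gouge, brush, mallet and sanding block look unmoved in the pictures. I did not look closely at the wax jar and figurine afterwards, but the arm never came near them at their height.

**What disagreed:**
- **Fingertip position:** the shut fingertips really end about 38 mm behind the reported TCP. Pictures and touch both showed it, so I went down by force until they met the cup.
- **Press depth:** judged by force, the depth was uncertain by a millimetre or two. One reading during the turn came out at 6.7 N, lower than expected, so I pressed a little deeper for the rest. The table turned freely throughout.

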